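# Set the disc sander's speed with its edge thumbwheel and start it

### The job

Set the speed of the small disc sander: with one shut fingertip roll the edge thumbwheel that stands out of the narrow panel slot, pressing only lightly (about 7 N, never as much as 12 N anywhere on the machine), until the cursor bar in the scale window stands level with the tip of the pointed set clip. Do not push the cursor itself; only when it is set press the round start button well down and let it come back up, and leave the setting and all loose things where they are.

Things in the scene. Friction and masses are not known exactly. Their poses are not given: they have to be found in the camera images.
- sander: Bench disc sander, fixed. Base 200 (x) by 440 (y) mm, flat grey panel on top at z = 65 mm; origin on the bench under it, x away from the robot, y to the left; base spans x -100..100, y -190..250 mm. Controls are on the right part (y below 0); motor, disc and small table (up to 220 mm high) stand on the left, from y = 60 mm.
- slot (a point): Centre of the thumbwheel's slot at panel height (x 0, y -60, z 65 mm in the sander's frame); slot 56 mm (x) by 13 mm. The black ribbed wheel (60 mm across, 10 mm thick, axis along sander y) has its topmost point above this point, 6 to 14 mm proud of the panel: it varies with wear and is not measured, so find it by touch.
- wheel (a joint): Turn of the thumbwheel, rad, stops at -2 and 2; rolling its top to sander +x is positive and moves the cursor to +x, 20 mm per rad (2 mm per 3 mm of rim travel). Sprung: pushed down it yields 1 mm per 5 N, at most 6 mm. Rolling takes about 2.5 N at the rim, so under a light touch (below about 4 N) it slips; it stays where left. Expect 1 to 3 short strokes of 15 to 20 mm.
- cursor_bar: Bright cursor bar, 4 mm (x) by 11 mm (y), in the scale window (84 mm along x by 13 mm) 45 mm to the right of the wheel slot (y -105 mm in the sander's frame); origin in the middle of its top. Slides along sander x, driven by the wheel only; starts within 4 mm of the window's middle. Its top is up to 7 mm below or 5 mm above the panel, by its own looseness: no measure of the wheel's height.
- clip_pointed: Pointed steel set clip, 12 mm (x) by 16 mm (y), 5 mm high, fixed on the panel along the window's right edge, its point towards the window. Origin on its underside on the line of its point; axes as the sander's. The cursor is set when its x equals the clip's in the sander's frame. It sits 14 to 26 mm before or behind the window's middle; the plain clip sits on the other side.
- clip_plain: The square steel clip without a point, 12 by 16 by 5 mm, fixed, on the other side of the scale; not the one to set to.
- start_top (a point): Centre of the top of the round start button (28 mm across, at sander x = -35 mm, y = -160 mm); it is pressed straight down, travel 6 mm, springy, 8 N when fully down (about 6 N presses it far enough).
- start (a joint): Travel of the start button in m: 0 up, 0.006 fully down.
- block_panel: Pale wood offcut 28 x 22 x 14 mm lying on the panel behind the wheel slot, loose; origin under its centre. Not to be moved.
- block_dark: Wood block 50 x 30 x 20 mm, loose on the bench right of the sander; not to be moved.
- block_pale: Plywood block 40 x 40 x 25 mm, loose on the bench; not to be moved.
- brush: Hand brush, loose on the bench at the right; not to be moved.
- tape: Cardboard ring 90 mm across, 20 mm high, loose on the bench; not to be moved.
- bottle: Clear bottle 64 mm across, 190 mm high, loose at the back right; not to be moved.

How it is judged:
On the way, in this order (a step that is already met when the one before it is completed fails the run):
1. the cursor stands level with the pointed clip (within 2.5 mm) (x of cursor_bar in the frame of clip_pointed between -0.0025 and 0.0025 m), for 0.5 s.
2. the start button is pressed down (at least 4 mm of its 6 mm) with the cursor still level with the pointed clip (all of step 1 and value of joint start above 0.004 m), for 0.1 s.
At the end, for the whole second after the job is handed in: The cursor is within 2.5 mm of the pointed clip's point along the scale, and the start button, pressed after that, is up again (within 1 mm) (all of step 1 and value of joint start below 0.001 m); the robot touches nothing.
It fails at once if the cursor itself is pushed (over 0.5 N) (contact force between cursor_bar and anything else above 0.5 N).
It fails at once if the sander is pushed with 12 N or more (contact force between sander and anything else above 12 N).
It fails at once if the start button is pressed (over 3 mm) while the cursor is more than 3 mm off the pointed clip (value of joint start above 0.003 m and not (x of cursor_bar in the frame of clip_pointed between -0.003 and 0.003 m)).
It fails at once if a loose thing is moved by more than 25 mm (distance of any of block_panel, block_dark, block_pale, brush, tape, bottle from where it was at the start of the episode above 0.025 m).
It also fails if it takes over 54 s, if anything falls off the work surface, if the arm or the gripper's body presses on something with over 40 N, if the wrist force passes 120 N, or if a joint passes its speed limit or range.

### The arm

A 7-joint arm with a two-finger parallel gripper is mounted at the origin on the work surface. World frame = base frame: x ahead of the robot, y to its left, z up, the work surface at z = 0. Lengths are in m, angles in rad, forces in N, time in s.
With the tool pointing down it reaches from about 0.425 to 0.925 m from the base axis. Payload 6.8 kg.
Tool frame: the origin (TCP) lies at the centre of the arm's flange, where the gripper is bolted on; the fingertips stand 182 mm ahead of it and the grasp point (between the pads) lies 163 mm ahead of it (r.nose_length is the distance from the TCP to the fingertips, in m); x points along the fingers, y is the direction in which the jaws open and shut, and the axes are right-handed (so a half turn about x gives the same grasp; the last joint's range is limited). The gripper opens to 88 mm and grips with 3 to 60 N. Pads are 20 mm wide; open, the fingers measure 115 mm over their backs; the gripper's body (75 mm by 178 mm) begins 61 mm behind the grasp point.
Start: joints at [1.118, 0.477, 0.022, 1.555, -0.011, 1.109, -0.083], TCP at [0.228, -0.635, 0.405] pointing down, gripper open.
Joint ranges: [-2.96, 2.96], [-0.34, 2.1], [-1.41, 1.46], [0.24, 2.44], [-1.37, 4.51], [0.17, 1.92], [-2.96, 2.96]. Speed limits (rad/s): [2.39, 2.39, 3.14, 3.14, 3.14, 3.14, 3.14].

### API

Orientations are given as a 3x3 rotation matrix whose columns are the frame's x, y, z axes.
In Python, from rig import r, camera gives the robot as it stands.
- The arm moves only by the tool jog_arm, never from a script. Its argument "plan" is a list of rows, each a list of 3 entries, a list of its own where there are three numbers: the shift along the world's x, y, z in mm, then the turn, a rotation vector about the world's x, y, z in rad, then the closure, from 0 (fully open) to 1 (shut). A call has 1 to 10 rows; each row shifts and turns the commanded pose from where the row before left it; what a row does not reach is not made up. A row lasts 1/12 s, in which the tool goes at most 41.7 mm and 7.16 degrees, less where a joint would pass 70% of its speed; a pose out of reach is approached as far as the arm can. A call with a gripper value outside its range is refused whole. The fingers move at their own pace and stop on an object; "force" is the grip in N (left out, the last holds). Time passes only in rows, so rows that do not move let the fingers close. It gives the time, the measured TCP pose, the force and the opening at its end, in the units of the state.
- r.read_state(): the state, without advancing time (a new reading comes with each control period).
- camera(name): name is "scene" or "top" or "wrist"; returns a dict with "pixels" (420x560x3 uint8, blue, green, red), "fov_y" (degrees; the focal length in pixels is half the picture's height over the tangent of half this angle, whatever the lens; pixels are square), "cx", "cy" (the principal point, pixels), "R" (3x3) and "t" (3): a world point X has camera coordinates R X + t; the wrist camera has in their place "T_tool_cam" (4x4, takes a point from camera to tool coordinates, whose origin is the TCP and whose axes are the tool frame's). Camera axes: x right, y down, z forward; pixel columns grow to the right and rows downward; lengths in m; the calibration is good to about 2 mm. A picture is of the moment at which its call begins: read the wrist's pose just before it. There is no depth.
- r.close_job(): hands the job in, once; it reports no verdict.
The state is a dict: "time": time; "qpos": joint angles; "dq": joint speeds; "joint_torque": joint torques, N m; "position": TCP position; "tcp_rot": TCP orientation; "ft_force": force on the tool from outside, world axes, zero at the start; "ft_torque": the same for the moment, N m; "grip_width": opening from 0.0 (shut) to 1.0 (fully open).
Only numpy, scipy, OpenCV 4.12 (cv2) and the standard library are available. Lean on these libraries where they do the work, as an engineer would, in place of code of your own. Each camera call takes 0.05 s, during which the arm holds its last target.

## Working session

There is one attempt and no reset: what is moved stays moved. The work goes in short steps, Python scripts to look and compute and a tool call to move; the robot and the scene stay as the last step left them, time stands still between calls to the robot, and variables do not carry over. Pictures are saved under pics/ and viewed, and the job is handed in when it is done.

Besides the shell and the picture viewer there is one more tool, called by a JSON object that holds its "api" and its "payload". jog_arm: Moves the arm, as the interface text tells. Its arguments: {"type":"object","properties":{"plan":{"type":"array"},"force":{"type":"number"}},"required":["plan"]}

```bash
mkdir -p pics; ls
cat > h.py <<'E'
from rig import r,camera
import numpy as np,cv2
def snap(n,f):
    c=camera(n); cv2.imwrite('pics/'+f,c['pixels']); 
    import pickle; pickle.dump({'c':c,'s':s0()},open('pics/'+f[:-4]+'.pkl','wb')); return c
def s0(): 
    return r.read_state()
def load(f):
    import pickle; return pickle.load(open('pics/'+f+'.pkl','rb'))
def ray(d,u,v):
    c=d['c']; h=c['pixels'].shape[0]; F=h/2/np.tan(np.radians(c['fov_y']/2))
    q=np.array([(u-c['cx'])/F,(v-c['cy'])/F,1])
    if 'R' in c: R=np.array(c['R']);t=np.array(c['t']); return -R.T@t, R.T@q
    T=np.array(c['T_tool_cam']); Rt=np.array(d['s']['tcp_rot']).reshape(3,3);p=np.array(d['s']['position'])
    return p+Rt@T[:3,3], Rt@T[:3,:3]@q
def pz(d,u,v,z):
    o,q=ray(d,u,v); return o+q*(z-o[2])/q[2]
def proj(d,X):
    c=d['c']; h=c['pixels'].shape[0]; F=h/2/np.tan(np.radians(c['fov_y']/2)); X=np.array(X)
    if 'R' in c: q=np.array(c['R'])@X+np.array(c['t'])
    else:
        T=np.array(c['T_tool_cam']); Rt=np.array(d['s']['tcp_rot']).reshape(3,3);p=np.array(d['s']['position'])
        q=T[:3,:3].T@(Rt.T@(X-p)-T[:3,3])
    return np.array([c['cx']+F*q[0]/q[2],c['cy']+F*q[1]/q[2]])
E
python3 - <<'E'
from h import *
s=s0()
for k in s: print(k,np.round(s[k],4).tolist())
snap('top','top0.png');snap('scene','scene0.png');snap('wrist','wrist0.png')
E
```

```text
pics
time 0.0
qpos [1.1179, 0.4778, 0.0223, 1.5564, -0.0115, 1.1093, -0.0831]
dq [0.0006, 0.0007, 0.0012, -0.0011, 0.0011, 0.0008, -0.0004]
joint_torque [0.0006, -58.2847, 1.5348, -27.2605, -0.0544, 0.0169, 0.0001]
position [0.2281, -0.635, 0.4037]
tcp_rot [[-0.0007, 0.338, -0.9411], [0.0017, -0.9411, -0.338], [-1.0, -0.0018, 0.0001]]
ft_force [0.9674, -0.4058, 0.3757]
ft_torque [0.0362, 0.0171, -0.0219]
grip_width 1.0052
```

```bash
python3 -c "
from h import *
print(r.nose_length)
for f in ('top0','scene0','wrist0'):
  c=load(f)['c'];print(f,{k:(np.round(c[k],4).tolist()) for k in c if k!='pixels'})"
```

```text
0.182
top0 {'fov_y': 54.1419, 'cx': 281.2154, 'cy': 207.573, 'R': [[0.0183, -0.9996, 0.0217], [-0.9854, -0.0217, -0.1689], [0.1693, -0.0183, -0.9854]], 't': [-0.1671, 0.5207, 0.9015]}
scene0 {'fov_y': 56.8922, 'cx': 269.6373, 'cy': 210.3187, 'R': [[-0.859, 0.5119, 0.0102], [0.425, 0.724, -0.5433], [-0.2855, -0.4624, -0.8395]], 't': [0.5099, -0.0808, 0.9428]}
wrist0 {'fov_y': 70.4636, 'cx': 281.5488, 'cy': 204.8721, 'T_tool_cam': [[0.0002, -0.2803, 0.9599, 0.0192], [1.0, -0.0003, -0.0003, -0.0001], [0.0004, 0.9599, 0.2803, -0.0769], [0.0, 0.0, 0.0, 1.0]]}
```

View pics/top0.png

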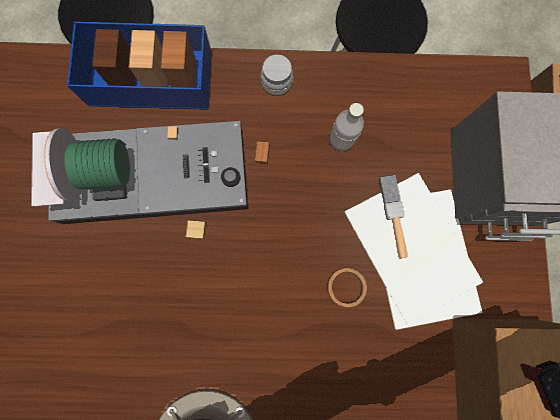

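View pics/scene0.png

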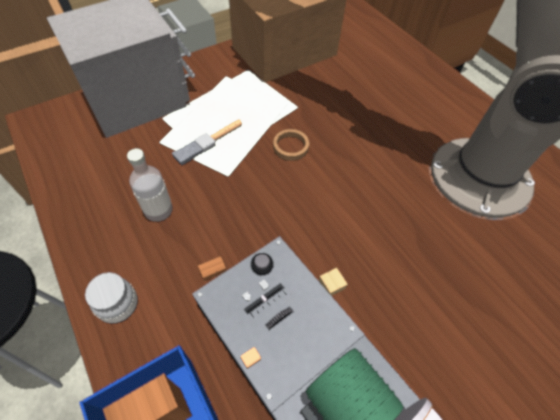

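View pics/wrist0.png

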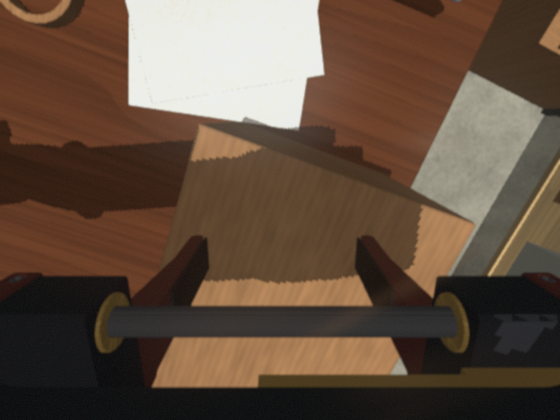

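```bash
python3 -c "
from h import *
a=cv2.imread('pics/top0.png'); cv2.imwrite('pics/top0c.png',cv2.resize(a[110:220,130:260],None,fx=6,fy=5.4,interpolation=3)); cv2.imwrite('pics/top0d.png',cv2.resize(a[110:230,30:260],None,fx=3.4,fy=3.4,interpolation=3))
a=cv2.imread('pics/scene0.png'); cv2.imwrite('pics/scene0c.png',cv2.resize(a[230:390,190:370],None,fx=4,fy=3.7,interpolation=3))"
```

```text
(no output)
```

View pics/top0c.png

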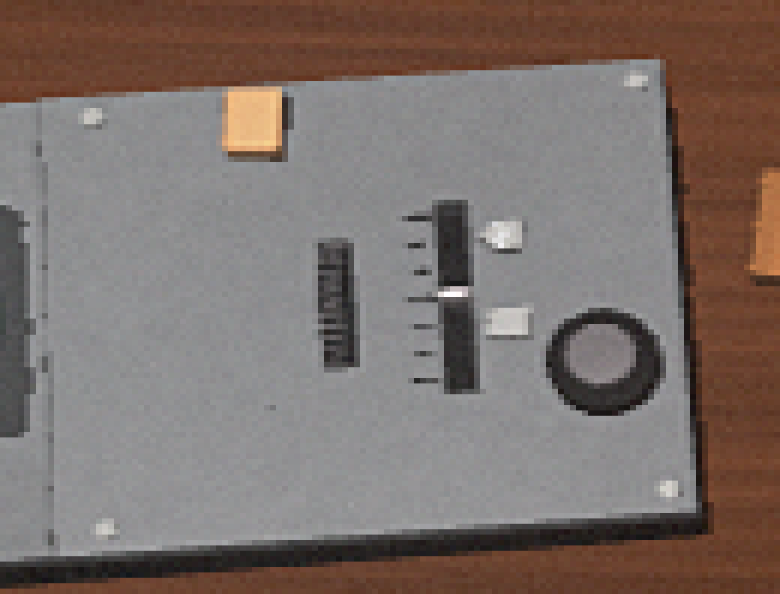

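View pics/scene0c.png

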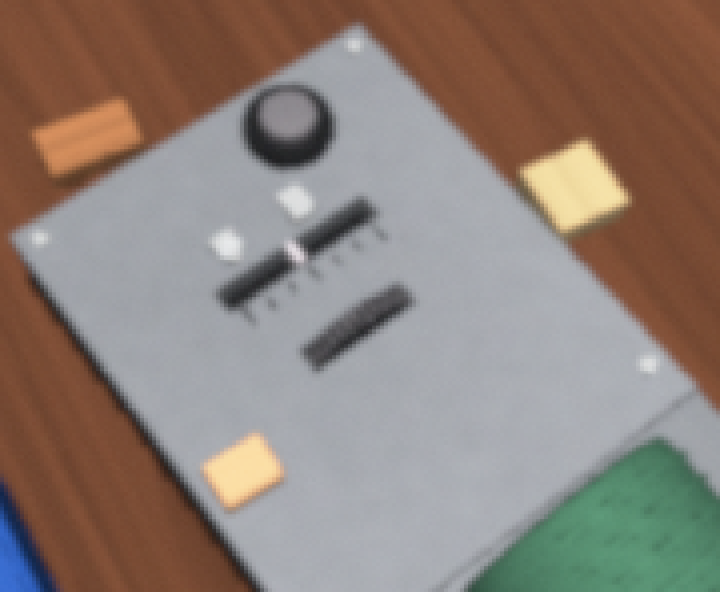

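```bash
python3 -c "
from h import *
d=load('top0')
P={}
for n,u,v,z,s in [('FR',664,60,.065,(100,-190)),('NR',697,513,.065,(-100,-190)),('win',456,296,.062,(0,-105)),('slot',338,304,.068,(0,-60)),('tickF',418,218,.065,0),('tickM',418,298,.065,0),('tickN',426,380,.065,0),('clipF_tip',480,235,.070,0),('cursor',456,293,.065,0),('clipN',508,322,.070,0),('blk',254,119,.079,0),('btnring',604,362,.07,0),('btntop',600,352,.09,(-35,-160)),('seamF',40,100,.065,0),('seamN',53,553,.065,0)]:
  P[n]=pz(d,130+u/6,110+v/5.4,z)[:2]*1000;print(n,P[n].round(1))
e=P['FR']-P['NR'];print('yaw',np.degrees(np.arctan2(e[1],e[0])),np.hypot(*e))
e=P['tickF']-P['tickN'];print('yaw',np.degrees(np.arctan2(e[1],e[0])),np.hypot(*e))
e=P['seamF']-P['seamN'];print('yaw',np.degrees(np.arctan2(e[1],e[0])),np.hypot(*e))
e=P['slot']-P['win'];print('yaw',np.degrees(np.arctan2(-e[0],e[1])),np.hypot(*e))
"
```

```text
FR [723.8 -57.7]
NR [524.9 -77. ]
win [617.2  18.4]
slot [610.9  61.9]
tickF [650.3  34.1]
tickM [615.1  32.3]
tickN [579.5  27.4]
clipF_tip [641.9   9.2]
cursor [617.6  18. ]
clipN [604.1  -3.2]
blk [687.8  95.8]
btnring [587.7 -40.1]
btntop [586.9 -40.7]
seamF [699.3 182.2]
seamN [502.7 162.2]
yaw 5.555828289026584 199.83889634321793
yaw 5.393673508214614 71.12536938283613
yaw 5.8179805609503195 197.5279557911639
yaw 8.161877299039991 43.89440605926626
```

{"api": "jog_arm", "payload": {"plan": [[[19,35,4],[0,0,0.066],1],[[19,35,4],[0,0,0.066],1],[[19,35,4],[0,0,0.066],1],[[19,35,4],[0,0,0.066],1],[[19,35,4],[0,0,0.066],1],[[19,35,0],[0,0,0.066],1],[[19,35,0],[0,0,0.066],1],[[19,35,0],[0,0,0.066],1],[[19,35,0],[0,0,0.066],1],[[19,35,0],[0,0,0.066],1]], "force": 20}}

```text
time: 0.98
position: [0.4185, -0.2834, 0.4247]
tcp_rot: [[-0.0, 0.846, -0.534], [-0.0, -0.534, -0.846], [-1.0, 0.0, 0.0]]
ft_force: [0.2, -0.1, 0.1]
grip_width: 0.277
```

{"api": "jog_arm", "payload": {"plan": [[[19,35,0],[0,0,0.066],1],[[19,35,0],[0,0,0.066],1],[[19,35,0],[0,0,0.066],1],[[19,35,0],[0,0,0.066],1],[[19,35,0],[0,0,0.066],1],[[19,35,-4],[0,0,0.066],1],[[19,35,-4],[0,0,0.066],1],[[19,35,-4],[0,0,0.066],1],[[19,35,-4],[0,0,0.066],1],[[20,30,-4],[0,0,0.066],1]]}}

```text
time: 1.82
position: [0.6095, 0.0624, 0.4044]
tcp_rot: [[-0.0, 0.995, 0.098], [0.0, 0.098, -0.995], [-1.0, -0.0, -0.0]]
ft_force: [1.4, -0.3, 0.6]
grip_width: 0.004
```

{"api": "jog_arm", "payload": {"plan": [[[0,0,0],[0,0,0],1],[[0,0,0],[0,0,0],1],[[0,0,0],[0,0,0],1]]}}

```text
time: 2.07
position: [0.609, 0.0591, 0.4041]
tcp_rot: [[-0.001, 0.996, 0.093], [-0.001, 0.093, -0.996], [-1.0, -0.001, 0.001]]
ft_force: [-0.2, 0.6, -0.3]
grip_width: 0.004
```

Run:
```python
from h import *
s=s0()
for k in ('time','qpos','position','tcp_rot','ft_force'): print(k,np.round(s[k],4).tolist())
c=snap('wrist','w1.png')
cv2.imwrite('pics/w1b.png',cv2.resize(c['pixels'],None,fx=1.42,fy=1.42,interpolation=3))
```

```text
time 2.0667
qpos [0.2144, 0.4293, -0.549, 1.6837, 0.2466, 1.0995, -0.3142]
position [0.609, 0.0591, 0.4041]
tcp_rot [[-0.0012, 0.9957, 0.093], [-0.0007, 0.093, -0.9957], [-1.0, -0.0012, 0.0006]]
ft_force [-0.1788, 0.5731, -0.2565]
```

View pics/w1b.png

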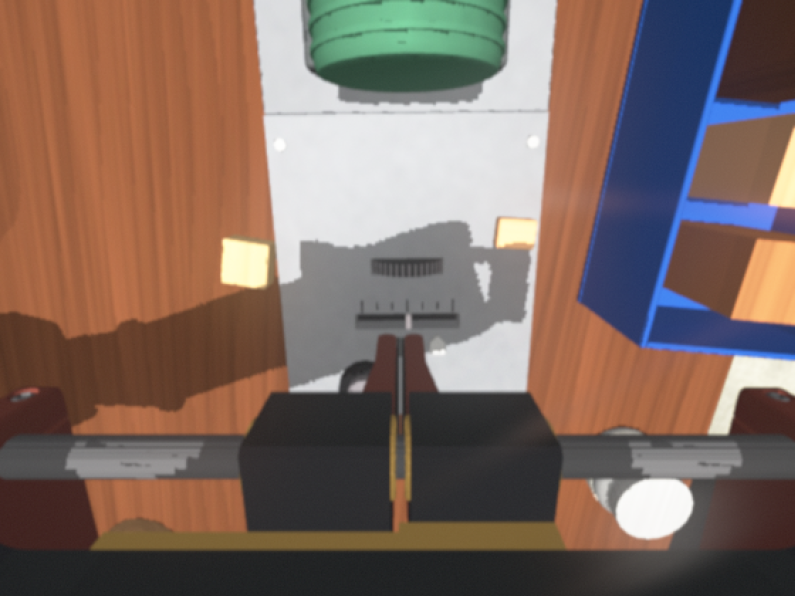

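{"api": "jog_arm", "payload": {"plan": [[[0,-30,-30],[0,0,0.0],1],[[0,-30,-30],[0,0,0],1],[[0,0,0],[0,0,0],1],[[0,0,0],[0,0,0],1],[[0,0,0],[0,0,0],1]]}}

```text
time: 2.53
position: [0.609, -0.0002, 0.3463]
tcp_rot: [[0.0, 0.996, 0.092], [0.0, 0.092, -0.996], [-1.0, 0.0, 0.0]]
ft_force: [0.5, 0.5, -0.6]
grip_width: 0.008
```

Run:
```python
from h import *
s=s0()
for k in ('time','position','tcp_rot','ft_force'): print(k,np.round(s[k],4).tolist())
c=snap('wrist','w2.png')
cv2.imwrite('pics/w2b.png',cv2.resize(c['pixels'][80:260,160:400],None,fx=3.3,fy=3.3,interpolation=3))
```

```text
time 2.5333
position [0.609, -0.0002, 0.3463]
tcp_rot [[0.0005, 0.9958, 0.0915], [0.0, 0.0915, -0.9958], [-1.0, 0.0005, 0.0]]
ft_force [0.5171, 0.4655, -0.5657]
```

View pics/w2b.png

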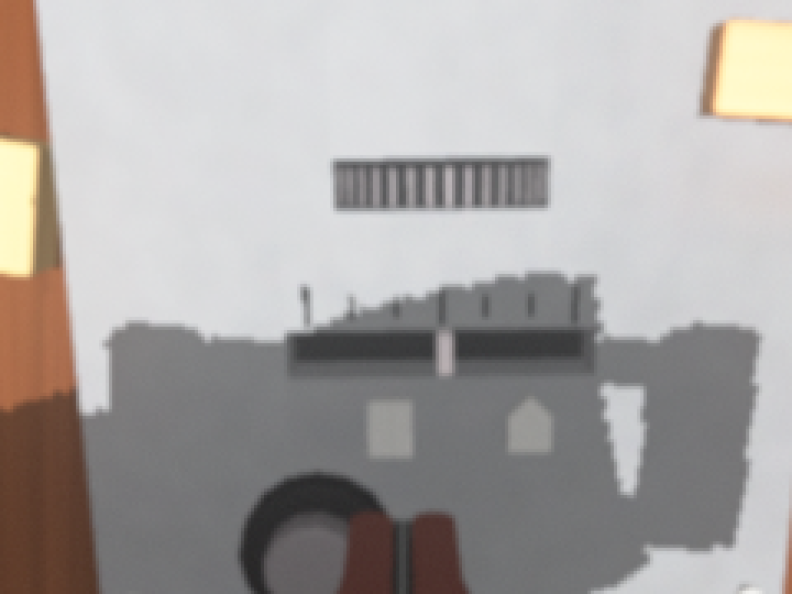

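```bash
cat >> h.py <<'E'
yaw=np.radians(5.4)
EX=np.array([np.cos(yaw),np.sin(yaw)]);EY=np.array([-np.sin(yaw),np.cos(yaw)])
E
python3 - <<'E'
from h import *
d=load('w2')
g=lambda u,v,z: pz(d,160+u/3.3,80+v/3.3,z)[:2]*1000
W=[g(289,330,.065),g(595,330,.065),g(595,376,.065),g(289,376,.065)]
S=[g(334,158,.065),g(549,158,.065),g(549,210,.065),g(334,210,.065)]
for w in W+S: print(w.round(1))
e=W[1]-W[0]; print(np.degrees(np.arctan2(e[1],e[0])),np.hypot(*e));e=W[2]-W[3]; print(np.degrees(np.arctan2(e[1],e[0])),np.hypot(*e))
wc=np.mean(W,0);sc=np.mean(S,0);print('win',wc,'slot',sc); e=sc-wc;print(np.degrees(np.arctan2(-e[0],e[1])),np.hypot(*e))
wm=g(442,352,.065)
t=g(530,399,.070); c0=g(446,352,.065);pl=g(390,428,.07);b=g(318,580,.085)
for n,p in [('tip',t),('cur',c0),('plain',pl),('tickM',g(443,300,.065)),('but',b)]: print(n,p.round(1),'sander rel slot',((p-sc)@EX).round(1),((p-sc)@EY).round(1))
E
```

```text
[577.1  21.8]
[660.   29.5]
[662.   16.7]
[577.9   8.9]
[585.9  68.2]
[641.5  73.3]
[643.2  60.2]
[586.9  54.9]
5.3068365935357384 83.3275140138743
5.301967457554201 84.45399877805882
win [619.23908262  19.22705689] slot [614.38290844  64.15782459]
6.16865482641105 45.192436462494896
tip [644.1   9.8] sander rel slot 24.5 -56.9
cur [620.3  19.6] sander rel slot 1.7 -44.9
plain [606.9  -1.9] sander rel slot -13.7 -65.1
tickM [618.   33.9] sander rel slot 0.7 -30.5
but [591.  -42.1] sander rel slot -33.3 -103.6
```

{"api": "jog_arm", "payload": {"plan": [[[-2,31,-10],[0,0,0],1],[[-3,31,-20],[0,0,0],1],[[0,0,-25],[0,0,0],1],[[0,0,-16],[0,0,0],1],[[0,0,-6],[0,0,0],1],[[0,0,0],[0,0,0],1],[[0,0,0],[0,0,0],1],[[0,0,0],[0,0,0],1]]}}

```text
time: 3.25
position: [0.6049, 0.0629, 0.2704]
tcp_rot: [[0.003, 0.996, 0.093], [0.0, 0.093, -0.996], [-1.0, 0.003, -0.0]]
ft_force: [-0.3, 0.2, 0.5]
grip_width: 0.007
```

Run:
```python
from h import *
s=s0()
for k in ('time','position','tcp_rot','ft_force','dq'): print(k,np.round(s[k],4).tolist())
```

```text
time 3.25
position [0.6049, 0.0629, 0.2704]
tcp_rot [[0.0026, 0.9956, 0.0934], [0.0004, 0.0934, -0.9956], [-1.0, 0.0027, -0.0002]]
ft_force [-0.2543, 0.1678, 0.5433]
dq [0.0034, -0.0035, 0.0008, 0.0008, 0.0019, -0.0016, 0.0008]
```

{"api": "jog_arm", "payload": {"plan": [[[0,0,-2],[0,0,0],1],[[0,0,-2],[0,0,0],1],[[0,0,-2],[0,0,0],1],[[0,0,-0.5],[0,0,0],1],[[0,0,0],[0,0,0],1],[[0,0,0],[0,0,0],1]]}}

```text
time: 3.75
position: [0.6041, 0.0628, 0.2622]
tcp_rot: [[-0.0, 0.996, 0.094], [0.0, 0.094, -0.996], [-1.0, -0.0, -0.0]]
ft_force: [0.6, 0.2, -0.5]
grip_width: 0.006
```

{"api": "jog_arm", "payload": {"plan": [[[0,0,-0.5],[0,0,0],1],[[0,0,-0.5],[0,0,0],1],[[0,0,0],[0,0,0],1]]}}

```text
time: 4.0
position: [0.6041, 0.0628, 0.2611]
tcp_rot: [[-0.0, 0.996, 0.094], [0.0, 0.094, -0.996], [-1.0, -0.0, -0.0]]
ft_force: [-0.2, 0.4, 0.2]
grip_width: 0.001
```

{"api": "jog_arm", "payload": {"plan": [[[0,0,-0.5],[0,0,0],1],[[0,0,-0.5],[0,0,0],1],[[0,0,0],[0,0,0],1]]}}

```text
time: 4.25
position: [0.6042, 0.0629, 0.2603]
tcp_rot: [[0.0, 0.996, 0.094], [0.0, 0.094, -0.996], [-1.0, 0.0, -0.0]]
ft_force: [-0.2, 0.4, 1.4]
grip_width: 0.003
```

{"api": "jog_arm", "payload": {"plan": [[[0,0,-0.5],[0,0,0],1],[[0,0,-0.5],[0,0,0],1],[[0,0,0],[0,0,0],1]]}}

```text
time: 4.5
position: [0.6043, 0.0629, 0.2595]
tcp_rot: [[0.0, 0.996, 0.094], [0.0, 0.094, -0.996], [-1.0, 0.0, -0.0]]
ft_force: [0.0, -0.5, 3.1]
grip_width: 0.006
```

{"api": "jog_arm", "payload": {"plan": [[[0,0,-0.5],[0,0,0],1],[[0,0,0],[0,0,0],1],[[0,0,0],[0,0,0],1]]}}

```text
time: 4.75
position: [0.6043, 0.0629, 0.2591]
tcp_rot: [[0.0, 0.996, 0.094], [0.0, 0.094, -0.996], [-1.0, 0.0, 0.0]]
ft_force: [-0.4, -0.7, 4.5]
grip_width: -0.002
```

{"api": "jog_arm", "payload": {"plan": [[[0,0,-0.4],[0,0,0],1],[[0,0,0],[0,0,0],1],[[0,0,0],[0,0,0],1]]}}

```text
time: 5.0
position: [0.6043, 0.0629, 0.2588]
tcp_rot: [[0.001, 0.996, 0.094], [-0.0, 0.094, -0.996], [-1.0, 0.001, 0.0]]
ft_force: [-1.5, 0.1, 6.9]
grip_width: 0.003
```

{"api": "jog_arm", "payload": {"plan": [[[1,0.1,0],[0,0,0],1],[[1.5,0.14,0],[0,0,0],1],[[1.5,0.14,0],[0,0,0],1],[[0,0,0],[0,0,0],1],[[0,0,0],[0,0,0],1]]}}

```text
time: 5.42
position: [0.6081, 0.0633, 0.259]
tcp_rot: [[-0.0, 0.996, 0.094], [-0.0, 0.094, -0.996], [-1.0, -0.0, 0.0]]
ft_force: [-3.8, -1.2, 8.0]
grip_width: 0.004
```

{"api": "jog_arm", "payload": {"plan": [[[1.5,0.14,0],[0,0,0],1],[[1.5,0.14,0],[0,0,0],1],[[1.5,0.14,0],[0,0,0],1],[[0,0,0],[0,0,0],1]]}}

```text
time: 5.75
position: [0.613, 0.0638, 0.2593]
tcp_rot: [[0.001, 0.996, 0.094], [-0.0, 0.094, -0.996], [-1.0, 0.001, 0.0]]
ft_force: [-2.3, -0.1, 9.0]
grip_width: 0.003
```

{"api": "jog_arm", "payload": {"plan": [[[0,0,0.4],[0,0,0],1],[[1.5,0.14,0],[0,0,0],1],[[1.5,0.14,0],[0,0,0],1],[[0,0,0],[0,0,0],1],[[0,0,0],[0,0,0],1]]}}

```text
time: 6.17
position: [0.616, 0.064, 0.2595]
tcp_rot: [[0.001, 0.996, 0.094], [0.0, 0.094, -0.996], [-1.0, 0.001, -0.0]]
ft_force: [-1.4, 0.2, 8.0]
grip_width: 0.006
```

{"api": "jog_arm", "payload": {"plan": [[[0,0,0.2],[0,0,0],1],[[1.5,0.14,0],[0,0,0],1],[[1.5,0.14,0],[0,0,0],1],[[1.5,0.14,0],[0,0,0],1],[[0,0,0],[0,0,0],1],[[0,0,0],[0,0,0],1]]}}

```text
time: 6.67
position: [0.6204, 0.0645, 0.2594]
tcp_rot: [[0.001, 0.996, 0.094], [0.0, 0.094, -0.996], [-1.0, 0.001, -0.0]]
ft_force: [-1.3, -1.1, 5.7]
grip_width: 0.005
```

{"api": "jog_arm", "payload": {"plan": [[[0,0,5],[0,0,0],1],[[0,0,20],[0,0,0],1],[[0,-31,25],[0,0,0],1],[[0,-31,20],[0,0,0],1],[[0,0,0],[0,0,0],1],[[0,0,0],[0,0,0],1],[[0,0,0],[0,0,0],1]]}}

```text
time: 7.25
position: [0.6198, 0.0025, 0.3286]
tcp_rot: [[-0.001, 0.996, 0.094], [0.0, 0.094, -0.996], [-1.0, -0.001, -0.0]]
ft_force: [-0.4, 0.3, -0.0]
grip_width: 0.005
```

Run:
```python
from h import *
s=s0()
for k in ('time','position','tcp_rot','ft_force'): print(k,np.round(s[k],4).tolist())
c=snap('wrist','w3.png')
cv2.imwrite('pics/w3b.png',cv2.resize(c['pixels'][80:260,160:400],None,fx=3.3,fy=3.3,interpolation=3))
```

```text
time 7.25
position [0.6198, 0.0025, 0.3286]
tcp_rot [[-0.0006, 0.9956, 0.0936], [0.0004, 0.0936, -0.9956], [-1.0, -0.0005, -0.0005]]
ft_force [-0.3526, 0.2903, -0.0239]
```

View pics/w3b.png

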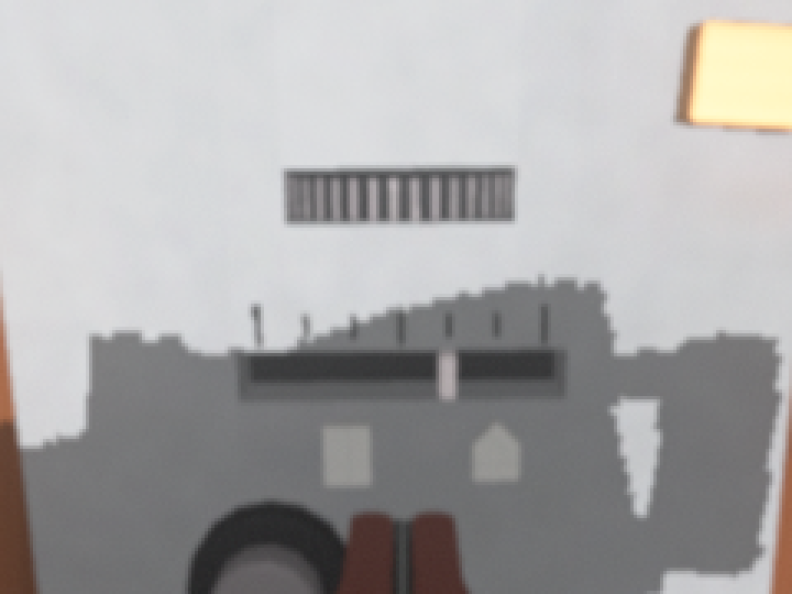

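```bash
cat > m.py <<'E'
from h import *
def meas(f,cur,tip,win,x0=160,y0=80,k=3.3):
    d=load(f); g=lambda p,z: pz(d,x0+p[0]/k,y0+p[1]/k,z)[:2]*1000
    wl,wr=g(win[0],.065),g(win[1],.065)
    for zc in(.060,.065,.070):
      print(zc,'tip-cur',((g(tip,.070)-g(cur,zc))@EX).round(2),'cur-mid',((g(cur,zc)-(wl+wr)/2)@EX).round(2),'tip-mid',((g(tip,.07)-(wl+wr)/2)@EX).round(2),'winlen',np.hypot(*(wr-wl)).round(1))
E
python3 - <<'E'
from m import *
meas('w2',(446,352),(530,399),((289,353),(595,353)))
meas('w3',(447,374),(497,424),((240,375),(566,375)))
E
```

```text
0.06 tip-cur 22.57 cur-mid 1.32 tip-mid 23.89 winlen 83.9
0.065 tip-cur 22.81 cur-mid 1.08 tip-mid 23.89 winlen 83.9
0.07 tip-cur 23.05 cur-mid 0.84 tip-mid 23.89 winlen 83.9
0.06 tip-cur 12.44 cur-mid 11.51 tip-mid 23.95 winlen 83.5
0.065 tip-cur 12.67 cur-mid 11.28 tip-mid 23.95 winlen 83.5
0.07 tip-cur 12.91 cur-mid 11.04 tip-mid 23.95 winlen 83.5
```

{"api": "jog_arm", "payload": {"plan": [[[-8,30,0],[0,0,0],1],[[-8.5,30.4,-10],[0,0,0],1],[[0,0,-25],[0,0,0],1],[[0,0,-20],[0,0,0],1],[[0,0,-8],[0,0,0],1],[[0,0,-3],[0,0,0],1],[[0,0,0],[0,0,0],1],[[0,0,0],[0,0,0],1]]}}

```text
time: 7.97
position: [0.604, 0.0629, 0.2635]
tcp_rot: [[0.001, 0.996, 0.094], [0.0, 0.094, -0.996], [-1.0, 0.001, -0.0]]
ft_force: [-0.7, -0.3, 0.0]
grip_width: 0.008
```

{"api": "jog_arm", "payload": {"plan": [[[0,0,-1],[0,0,0],1],[[0,0,-0.5],[0,0,0],1],[[0,0,0],[0,0,0],1],[[0,0,0],[0,0,0],1]]}}

```text
time: 8.3
position: [0.6038, 0.0626, 0.2619]
tcp_rot: [[0.001, 0.996, 0.093], [0.0, 0.093, -0.996], [-1.0, 0.001, 0.0]]
ft_force: [0.7, 0.7, -0.1]
grip_width: 0.003
```

{"api": "jog_arm", "payload": {"plan": [[[0,0,-0.5],[0,0,0],1],[[0,0,-0.5],[0,0,0],1],[[0,0,0],[0,0,0],1],[[0,0,0],[0,0,0],1]]}}

```text
time: 8.63
position: [0.6038, 0.0627, 0.2606]
tcp_rot: [[0.0, 0.996, 0.094], [-0.0, 0.094, -0.996], [-1.0, 0.0, 0.0]]
ft_force: [0.7, -0.6, -0.4]
grip_width: 0.003
```

{"api": "jog_arm", "payload": {"plan": [[[0,0,-0.5],[0,0,0],1],[[0,0,-0.5],[0,0,0],1],[[0,0,0],[0,0,0],1],[[0,0,0],[0,0,0],1]]}}

```text
time: 8.97
position: [0.6038, 0.0627, 0.2597]
tcp_rot: [[0.0, 0.996, 0.094], [0.0, 0.094, -0.996], [-1.0, 0.0, 0.0]]
ft_force: [0.3, -0.9, 2.7]
grip_width: 0.005
```

{"api": "jog_arm", "payload": {"plan": [[[0,0,-0.5],[0,0,0],1],[[0,0,0],[0,0,0],1],[[0,0,0],[0,0,0],1]]}}

```text
time: 9.22
position: [0.6038, 0.0628, 0.2592]
tcp_rot: [[0.001, 0.996, 0.094], [0.0, 0.094, -0.996], [-1.0, 0.001, -0.0]]
ft_force: [-0.4, -1.4, 5.3]
grip_width: 0.008
```

{"api": "jog_arm", "payload": {"plan": [[[0,0,-0.2],[0,0,0],1],[[0,0,0],[0,0,0],1],[[0,0,0],[0,0,0],1]]}}

```text
time: 9.47
position: [0.6038, 0.0627, 0.259]
tcp_rot: [[0.001, 0.996, 0.094], [0.0, 0.094, -0.996], [-1.0, 0.001, 0.0]]
ft_force: [-0.6, -1.3, 5.9]
grip_width: 0.007
```

{"api": "jog_arm", "payload": {"plan": [[[1,0.1,0],[0,0,0],1],[[1.5,0.14,0],[0,0,0],1],[[1.5,0.14,0],[0,0,0],1],[[1.5,0.14,0],[0,0,0],1],[[0,0,0],[0,0,0],1],[[0,0,0],[0,0,0],1]]}}

```text
time: 9.97
position: [0.6089, 0.0633, 0.2591]
tcp_rot: [[-0.001, 0.996, 0.094], [-0.0, 0.094, -0.996], [-1.0, -0.001, 0.0]]
ft_force: [-2.7, -0.8, 8.7]
grip_width: 0.008
```

{"api": "jog_arm", "payload": {"plan": [[[1.5,0.14,0.1],[0,0,0],1],[[1.5,0.14,0.1],[0,0,0],1],[[1.5,0.14,0.1],[0,0,0],1],[[0,0,0],[0,0,0],1],[[0,0,0],[0,0,0],1]]}}

```text
time: 10.38
position: [0.6136, 0.0638, 0.2595]
tcp_rot: [[-0.0, 0.996, 0.094], [-0.0, 0.094, -0.996], [-1.0, -0.0, 0.0]]
ft_force: [-2.7, -0.6, 7.9]
grip_width: 0.006
```

{"api": "jog_arm", "payload": {"plan": [[[1.5,0.14,0.1],[0,0,0],1],[[1.5,0.14,0],[0,0,0],1],[[1.5,0.14,0],[0,0,0],1],[[0,0,0],[0,0,0],1],[[0,0,0],[0,0,0],1]]}}

```text
time: 10.8
position: [0.6182, 0.0642, 0.2595]
tcp_rot: [[-0.0, 0.996, 0.094], [0.0, 0.094, -0.996], [-1.0, -0.0, -0.0]]
ft_force: [-1.5, -0.2, 7.4]
grip_width: 0.006
```

{"api": "jog_arm", "payload": {"plan": [[[1.5,0.14,0],[0,0,0],1],[[1.5,0.14,0],[0,0,0],1],[[1.5,0.14,0],[0,0,0],1],[[0.5,0.05,0],[0,0,0],1],[[0,0,0],[0,0,0],1],[[0,0,0],[0,0,0],1]]}}

```text
time: 11.3
position: [0.6229, 0.0647, 0.2591]
tcp_rot: [[-0.001, 0.996, 0.094], [-0.0, 0.094, -0.996], [-1.0, -0.001, -0.0]]
ft_force: [-1.6, -0.0, 5.1]
grip_width: 0.009
```

Lift and look, a little further right so the cursor and clip are near the picture's middle.

{"api": "jog_arm", "payload": {"plan": [[[0,0,5],[0,0,0],1],[[0,0,20],[0,0,0],1],[[8,-33,25],[0,0,0],1],[[8,-33,20],[0,0,0],1],[[0,0,0],[0,0,0],1],[[0,0,0],[0,0,0],1],[[0,0,0],[0,0,0],1]]}}

```text
time: 11.88
position: [0.6386, -0.001, 0.3284]
tcp_rot: [[-0.001, 0.996, 0.093], [0.001, 0.093, -0.996], [-1.0, -0.001, -0.001]]
ft_force: [0.0, -0.1, 0.4]
grip_width: 0.009
```

Run:
```python
from h import *
s=s0()
for k in ('time','position','tcp_rot','ft_force'): print(k,np.round(s[k],4).tolist())
c=snap('wrist','w4.png')
cv2.imwrite('pics/w4b.png',cv2.resize(c['pixels'][150:250,200:360],None,fx=5,fy=5,interpolation=3))
t=snap('top','top4.png')
cv2.imwrite('pics/top4c.png',cv2.resize(t['pixels'][110:220,130:260],None,fx=6,fy=5.4,interpolation=3))
```

```text
time 11.8833
position [0.6386, -0.001, 0.3284]
tcp_rot [[-0.001, 0.9956, 0.0934], [0.0005, 0.0934, -0.9956], [-1.0, -0.0009, -0.0006]]
ft_force [0.0173, -0.0749, 0.4057]
```

View pics/w4b.png

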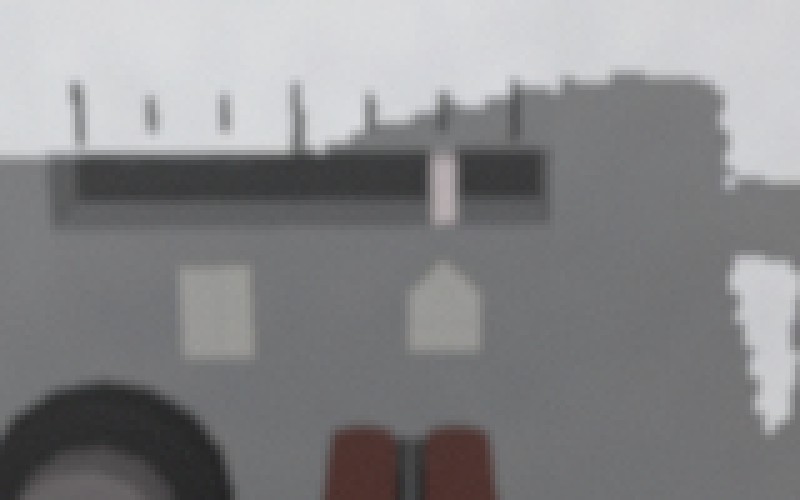

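Run:
```python
from m import *
meas('w4',(444,187),(444,263),((52,190),(548,190)),200,150,5)
d=load('w4'); g=lambda u,v,z: pz(d,200+u/5,150+v/5,z)[:2]*1000
e=g(548,228,.065)-g(54,228,.065);print(np.degrees(np.arctan2(e[1],e[0])))
print('top btn', g(100,490,.08), 'ring')
EE=pz(load('w3'),160+268/3.3,80+565/3.3,.08)[:2]*1000;print(EE)
```

```text
0.06 tip-cur -0.14 cur-mid 24.33 tip-mid 24.19 winlen 83.4
0.065 tip-cur -0.02 cur-mid 24.21 tip-mid 24.19 winlen 83.4
0.07 tip-cur 0.1 cur-mid 24.1 tip-mid 24.19 winlen 83.4
5.453836769486889
top btn [589.25248418 -32.0293673 ] ring
[588.49094893 -29.98092067]
```

View pics/top4c.png

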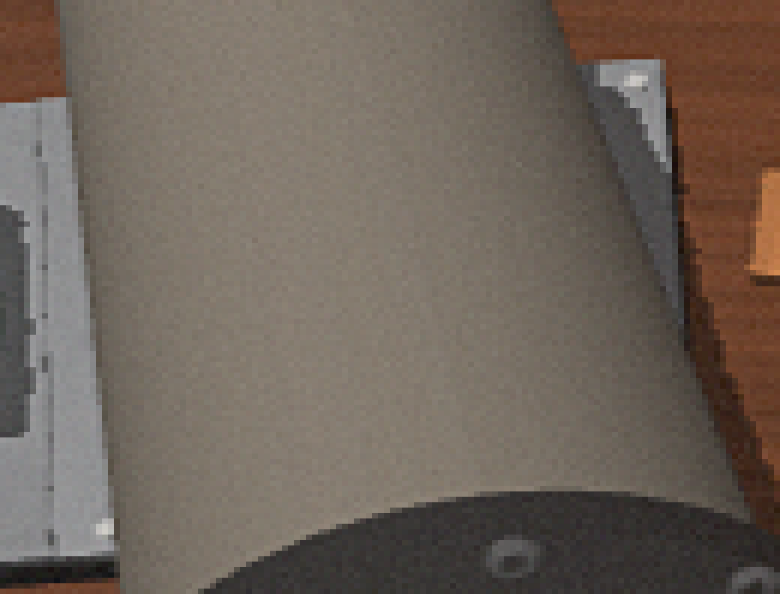

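Run:
```python
from h import *
ds=load('scene0');dt=load('top0')
for z in (.07,.075,.08,.085,.09,.095,.1): print(z,(pz(ds,262,260.3,z)[:2]*1000).round(1),(pz(dt,230,175.2,z)[:2]*1000).round(1))
```

```text
0.07 [583.5 -46.8] [591.9 -38.5]
0.075 [584.7 -44.7] [590.7 -39. ]
0.08 [585.9 -42.6] [589.4 -39.6]
0.085 [587.  -40.6] [588.2 -40.1]
0.09 [588.2 -38.5] [586.9 -40.7]
0.095 [589.4 -36.4] [585.6 -41.2]
0.1 [590.6 -34.3] [584.4 -41.8]
```

{"api": "jog_arm", "payload": {"plan": [[[-25,-20,0],[0,0,0],1],[[-25.5,-19,0],[0,0,0],1],[[0,0,-15],[0,0,0],1],[[0,0,-11],[0,0,0],1],[[0,0,0],[0,0,0],1],[[0,0,0],[0,0,0],1],[[0,0,0],[0,0,0],1]]}}

```text
time: 12.57
position: [0.5892, -0.0387, 0.3029]
tcp_rot: [[0.0, 0.995, 0.096], [0.001, 0.096, -0.995], [-1.0, 0.0, -0.001]]
ft_force: [-0.2, 0.4, 0.5]
grip_width: 0.006
```

{"api": "jog_arm", "payload": {"plan": [[[0,0,-10],[0,0,0],1],[[0,0,-10],[0,0,0],1],[[0,0,-5],[0,0,0],1],[[0,0,-2],[0,0,0],1],[[0,0,0],[0,0,0],1],[[0,0,0],[0,0,0],1]]}}

```text
time: 13.07
position: [0.5886, -0.04, 0.2757]
tcp_rot: [[-0.0, 0.996, 0.094], [0.0, 0.094, -0.996], [-1.0, -0.0, -0.0]]
ft_force: [0.2, 0.0, -0.4]
grip_width: 0.006
```

{"api": "jog_arm", "payload": {"plan": [[[0,0,-1],[0,0,0],1],[[0,0,-1],[0,0,0],1],[[0,0,-1],[0,0,0],1],[[0,0,0],[0,0,0],1]]}}

```text
time: 13.4
position: [0.5885, -0.0401, 0.2728]
tcp_rot: [[0.0, 0.996, 0.094], [-0.0, 0.094, -0.996], [-1.0, 0.0, 0.0]]
ft_force: [-1.0, 0.2, -0.9]
grip_width: 0.007
```

{"api": "jog_arm", "payload": {"plan": [[[0,0,-1],[0,0,0],1],[[0,0,-1],[0,0,0],1],[[0,0,-1],[0,0,0],1],[[0,0,0],[0,0,0],1]]}}

```text
time: 13.73
position: [0.5885, -0.0401, 0.2696]
tcp_rot: [[-0.0, 0.996, 0.094], [0.0, 0.094, -0.996], [-1.0, -0.0, -0.0]]
ft_force: [0.7, 0.1, 0.0]
grip_width: 0.005
```

{"api": "jog_arm", "payload": {"plan": [[[0,0,-1],[0,0,0],1],[[0,0,-1],[0,0,0],1],[[0,0,0],[0,0,0],1]]}}

```text
time: 13.98
position: [0.5886, -0.0401, 0.2679]
tcp_rot: [[-0.0, 0.996, 0.094], [-0.0, 0.094, -0.996], [-1.0, -0.0, 0.0]]
ft_force: [-2.0, -0.4, 3.3]
grip_width: 0.004
```

{"api": "jog_arm", "payload": {"plan": [[[0,0,-1],[0,0,0],1],[[0,0,-1],[0,0,0],1],[[0,0,0],[0,0,0],1]]}}

```text
time: 14.23
position: [0.5886, -0.0401, 0.266]
tcp_rot: [[0.0, 0.996, 0.094], [-0.0, 0.094, -0.996], [-1.0, 0.0, 0.0]]
ft_force: [-1.8, -0.3, 5.3]
grip_width: -0.003
```

{"api": "jog_arm", "payload": {"plan": [[[0,0,-1],[0,0,0],1],[[0,0,-1],[0,0,0],1],[[0,0,0],[0,0,0],1]]}}

```text
time: 14.48
position: [0.5886, -0.0401, 0.2641]
tcp_rot: [[-0.0, 0.996, 0.094], [-0.0, 0.094, -0.996], [-1.0, -0.0, 0.0]]
ft_force: [-3.3, -0.5, 6.7]
grip_width: 0.004
```

{"api": "jog_arm", "payload": {"plan": [[[0,0,-0.5],[0,0,0],1],[[0,0,0],[0,0,0],1],[[0,0,0],[0,0,0],1]]}}

```text
time: 14.73
position: [0.5886, -0.04, 0.2638]
tcp_rot: [[0.0, 0.996, 0.094], [-0.0, 0.094, -0.996], [-1.0, 0.0, 0.0]]
ft_force: [-3.6, -0.6, 7.8]
grip_width: -0.0
```

{"api": "jog_arm", "payload": {"plan": [[[0,0,3],[0,0,0],1],[[0,0,10],[0,0,0],1],[[0,0,30],[0,0,0],1],[[20,-20,30],[0,0,0],1],[[20,-20,10],[0,0,0],1],[[0,0,0],[0,0,0],1],[[0,0,0],[0,0,0],1],[[0,0,0],[0,0,0],1]]}}

```text
time: 15.4
position: [0.628, -0.0797, 0.3457]
tcp_rot: [[-0.001, 0.996, 0.094], [0.001, 0.094, -0.996], [-1.0, -0.001, -0.001]]
ft_force: [-0.0, 0.3, 0.5]
grip_width: 0.005
```

Run:
```python
from h import *
s=s0()
for k in ('time','position','ft_force'): print(k,np.round(s[k],4).tolist())
c=snap('wrist','w5.png')
cv2.imwrite('pics/w5b.png',cv2.resize(c['pixels'][60:240,160:400],None,fx=3.3,fy=3.3,interpolation=3))
```

```text
time 15.4
position [0.628, -0.0797, 0.3457]
ft_force [-0.0364, 0.2911, 0.5175]
```

View pics/w5b.png

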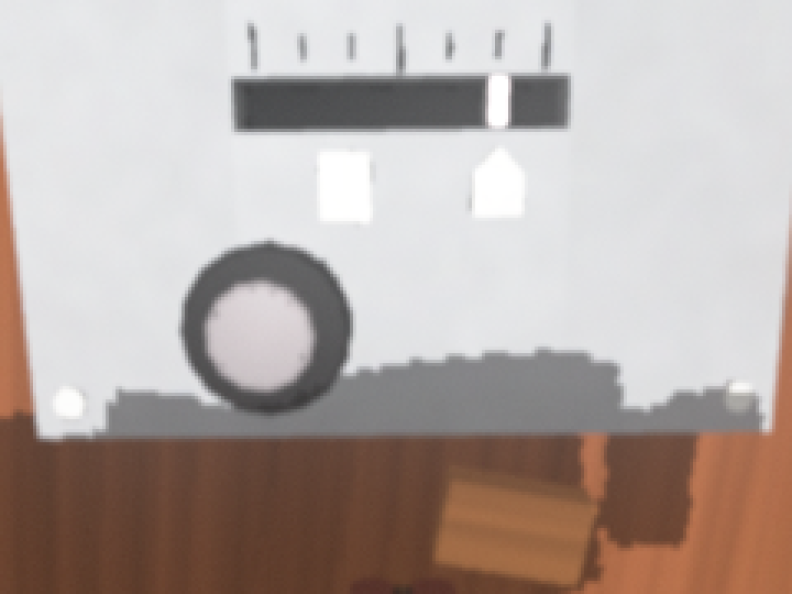

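Run:
```python
from m import *
meas('w5',(498,102),(501,149),((233,103),(569,103)),160,60,3.3)
print(r.close_job())
```

```text
0.06 tip-cur 0.14 cur-mid 24.67 tip-mid 24.81 winlen 83.9
0.065 tip-cur 0.6 cur-mid 24.21 tip-mid 24.81 winlen 83.9
0.07 tip-cur 1.05 cur-mid 23.76 tip-mid 24.81 winlen 83.9
the job is handed in; nothing more can be done
None
```

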